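# Set the slab stop to the gauge mark with the knurled wheel

## Robot

A 6-joint arm with a two-finger parallel gripper is mounted at the origin on the work surface. World frame = base frame: x ahead of the robot, y to its left, z up, the work surface at z = 0. Lengths are in m, angles in degrees, forces in N, time in s.
With the tool pointing down it reaches from about 0.35 to 0.775 m from the base axis. Payload 7.3 kg.
Tool frame: the origin (TCP) lies at the very end of the fingers, on their centre line; the grasp point (between the pads) lies 19 mm behind it; x points along the fingers, y is the direction in which the jaws open and shut, and the axes are right-handed (so a half turn about x gives the same grasp; the last joint's range is limited). The gripper opens to 92 mm and grips with 3 to 60 N. Pads are 19 mm wide; open, the fingers measure 130 mm over their backs; the gripper's body (75 mm by 190 mm) begins 47 mm behind the grasp point.
Start: joints at [57.869, 19.595, 87.324, -0, 73.075, -8.365], TCP at [0.212, 0.481, 0.227] pointing down, gripper open.
Joint ranges: [-145.02, 145.02], [-44.19, 115.74], [2.07, 154.8], [-57.11, 237.11], [16.16, 152.29], [-177.93, 177.93]. Speed limits (degrees/s): [147.25, 147.25, 180, 180, 180, 180].

## Interface

Orientations are given as a 3x3 rotation matrix whose columns are the frame's x, y, z axes.
In Python, from rig import bot, imaging, order gives the robot as it stands.
- The arm moves only by the tool arm_command, never from a script. Its argument "rows" is text: rows parted by semicolons, each of 7 numbers parted by spaces: the shift along the world's x, y, z in cm, then the turn, a rotation vector about the world's x, y, z in degrees, then the opening, from -1 (shut) to 1 (fully open), so that 0 is half open. In form: tx ty tz wx wy wz claw; .... A call has 1 to 20 rows; each row is the pose to reach, as a shift and turn from the pose commanded when the call began; what a row does not reach only later rows make up. A row lasts 1/8 s, in which the tool goes at most 62.5 mm and 10.7 degrees, less where a joint would pass 70% of its speed; a pose out of reach is approached as far as the arm can. A call with a gripper value outside its range is refused whole. The fingers move at their own pace and stop on an object; "squeeze" is the grip in N (left out, the last holds). Time passes only in rows, so rows that repeat a pose let the fingers close. It gives the time, the measured TCP pose, the force and the opening at its end, in the units of the state.
- bot.get_state(): the state, without advancing time (a new reading comes with each control period).
- imaging.read_camera(name): name is "scene" or "top" or "wrist"; returns (picture, depth): 480x640x3 uint8, blue, green, red; 480x640 float32, m along the optical axis (not along the pixel's ray), 0 where there is no reading.
- imaging.camera_params(name): a dict with "mtx" (3x3 intrinsics, pixels), "rvec" (rotation vector, rad) and "tvec" (3), from world to camera coordinates, as OpenCV has them. Camera axes: x right, y down, z forward; pixel columns grow to the right and rows downward; lengths in m; the calibration is good to about 2 mm. The wrist camera is an equidistant fisheye: a pixel r from the principal point sees the ray r / f radians off the axis. A picture is of the moment at which its call begins: read the wrist's pose just before it. camera_params takes no time and is no camera call; for the wrist camera it gives the pose at the moment of the call.
- order.job_done(): hands the job in, once; it reports no verdict.
The state is a dict: "clock": time; "qpos": joint angles; "dq": joint speeds; "tau": joint torques, N m; "eef_pos": TCP position; "eef_rot": TCP orientation; "contact_force": force on the tool from outside, world axes, zero at the start; "wrist_torque": the same for the moment, N m; "finger_gap": finger opening in m.
Only numpy, scipy, OpenCV 4.12 (cv2) and the standard library are available. Lean on these libraries where they do the work, as an engineer would, in place of code of your own. Each camera call takes 0.05 s, during which the arm holds its last target. There are 200 camera calls.

## Task

Set the stone-cutting jig: rub a fingertip over the top of the brass knurled wheel, stroke after stroke towards the steel fixed stop, so that the red fence creeps towards that stop until its red pointer stands opposite the middle of the green gauge mark; if it goes past, roll it back. Work by the wheel alone: do not touch the red fence, pick nothing up, leave every loose thing where it lies, and finish with the hand clear.

Things in the scene. Friction and masses are not known exactly. Their poses are not given: they have to be found in the camera images.
- jig: The jig, bolted down: aluminium base plate 145 mm (x -56 to 89) by 230 mm (y), 12 mm thick, origin at table height. Along its y axis, from -y to +y: grey wheel housing (y -110 to -40 mm, x -26 to 26 mm, top 64 mm above the table), the red sliding fence, the dark steel fixed stop (y 80 to 105 mm, top 52 mm above the table). Its +x edge carries a white scale bar.
- wheel: Brass knurled wheel, 57.6 mm across, 25 mm wide, 24 rounded ribs standing 1.6 mm proud along the rim, axle along the jig's x axis. The origin is its centre, 45 mm above the table, at x 0, y -75 mm of the jig. The top 10 mm stand free above the housing. It turns about its level axle with little drag (1 to 2 N at the rim) and stays where it is left
- wheel_top (a point): The highest point of the unpressed wheel, 74 mm above the table; its axes are the jig's (it does not turn with the wheel). Wheel and fence ride on one sprung slide: a press on the wheel sinks both, 2 N per mm, 5 mm at most. Rubbing the top to the jig's +y closes the gap: 28.8 mm of rim moves the fence 8 mm to +y; rubbing to -y opens it
- fence: The red sliding fence, 70 mm (x) by 20 mm (y), top 52 mm above the table, driven only by the wheel, along the jig's y axis, 75 mm of travel. Its origin is in the middle of its width and thickness, 45 mm above the table. Not to be touched
- pointer (a point): End of the fence's red pointer, a bar 4 mm wide lying over the scale bar, 30 mm above the table; the point is at the middle of its width. It starts 19 to 62 mm short of (to the -y side of) the gauge mark
- mark: The green gauge mark, 8 mm wide (y), 21 mm long, a small clip fixed on the outer half of the scale bar, its y axis along the jig's. Its place along the bar differs each time; origin at table height, in the middle of its width
- gauge (a point): Inner end of the green mark, at the middle of its width, 29 mm above the table; axes as the jig's. The job is done when the pointer has the same place along the jig's y axis
- blank: Loose blue stone blank 44 x 44 x 14 mm with an 18 mm hole, beside the jig; origin under its middle. Leave alone
- cabochon: Loose amber domed stone, 44 mm across, 16 mm high; origin under its middle. Leave alone
- dresser: Loose grey dressing stick 26 x 95 x 26 mm, beside the scale; origin under its middle. Leave alone
- collar: Loose steel collar, 38 mm across, 16 mm high; origin under its middle. Leave alone
- bowl: Loose red plastic bowl, 110 mm across, 50 mm high; origin under its middle. Leave alone
- bottle: Loose white bottle, 64 mm across, 170 mm high; origin under its middle. Leave alone

How it is judged:
By the outcome, as a careful person would: the job done as asked, in the order asked, and still so for the second after the job is handed in, with the robot touching nothing.
It also fails if it takes over 64 s, if anything falls off the work surface, if the arm or the gripper's body presses on something with over 40 N, if the wrist force passes 120 N, or if a joint passes its speed limit or range.

## Working session

There is one attempt and no reset: what is moved stays moved. The work goes in short steps, Python scripts to look and compute and a tool call to move; the robot and the scene stay as the last step left them, time stands still between calls to the robot, and variables do not carry over. Pictures are saved under pics/ and viewed, about 8 in all and at most 12, crops included, and the job is handed in when it is done.

Besides the shell and the picture viewer there is one more tool, called after "Call:" by a JSON object that holds its "op" and its "data", one argument or row to a line. arm_command: Moves the arm, as the interface text tells. Its arguments: {"type":"object","properties":{"rows":{"type":"string"},"squeeze":{"type":"number"}},"required":["rows"]}

```bash
ls; mkdir -p pics
python3 - <<'E'
from rig import bot, imaging
import cv2
s=bot.get_state();print(s)
for n in("scene","top"):
    p,d=imaging.read_camera(n);cv2.imwrite(f"pics/{n}0.png",p)
    import numpy as np; np.save(f"pics/{n}0.npy",d)
    print(n,imaging.camera_params(n))
E
```

```text
pics
{'clock': 0.0, 'qpos': array([ 5.78679014e+01,  1.96383084e+01,  8.73764322e+01, -6.65130524e-04,
        7.30742500e+01, -8.36679852e+00]), 'dq': array([ 0.06949821,  0.06650475,  0.12986552, -0.08835108, -0.08778581,
       -0.0282423 ]), 'tau': array([-2.16962289e-03, -4.31250465e+01, -2.44215077e+01,  7.14210025e-02,
        5.61986875e-02, -1.23231071e-04]), 'eef_pos': array([0.2113522 , 0.48014199, 0.22603287]), 'eef_rot': array([[-8.16689535e-04,  4.02987369e-01,  9.15205176e-01],
       [-1.32117653e-03,  9.15204247e-01, -4.02988139e-01],
       [-9.99998794e-01, -1.53826380e-03, -2.15020275e-04]]), 'contact_force': array([0.23522379, 0.8224416 , 0.3517065 ]), 'wrist_torque': array([-0.0118634 , -0.02952567,  0.04445755]), 'finger_gap': 0.09206043023967575}
scene {'mtx': array([[444.98692471,   0.        , 314.29246026],
       [  0.        , 444.98692471, 235.53902506],
       [  0.        ,   0.        ,   1.        ]]), 'rvec': array([ 2.07326806,  1.0049497 , -0.50722182]), 'tvec': array([-0.39158469, -0.22187944,  1.38158322])}
top {'mtx': array([[486.69968577,   0.        , 327.9241301 ],
       [  0.        , 486.69968577, 237.16283997],
       [  0.        ,   0.        ,   1.        ]]), 'rvec': array([ 2.17769498, -2.1631803 ,  0.15453316]), 'tvec': array([0.00608132, 0.58176889, 1.04909167])}
```

View pics/top0.png

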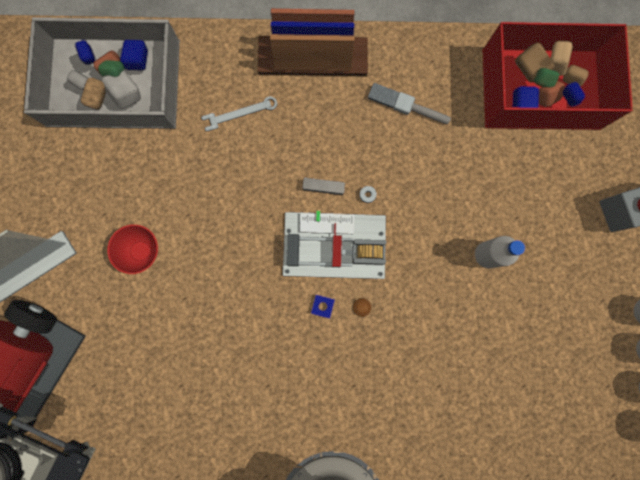

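View pics/scene0.png

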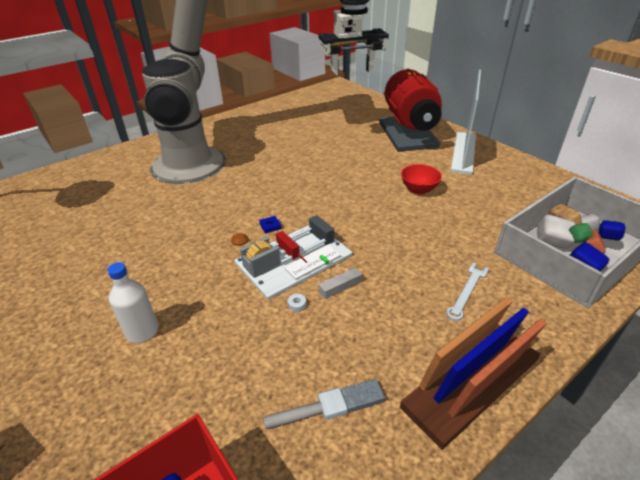

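The top view shows the jig near (335,246): stop at the left (292,250), red fence (337,250), wheel (370,252), green mark (318,216). The scene view agrees. The jig's axes are nearly the world's.

```bash
cat > h.py <<'E'
import numpy as np, cv2
from rig import bot, imaging
def cast(c,uv,z,wrist=False):
    """pixels -> world points on the plane at height z"""
    K=c["mtx"];R=cv2.Rodrigues(np.array(c["rvec"]))[0];o=-R.T@np.array(c["tvec"]).ravel()
    uv=np.atleast_2d(uv).astype(float)
    a=(uv-K[:2,2])/[K[0,0],K[1,1]]
    if wrist:
        r=np.linalg.norm(a,axis=1,keepdims=True);a=a*np.sinc(r/np.pi)/np.maximum(r,1e-9)*0+a/np.maximum(r,1e-9)*np.sin(r)
        d=np.c_[a,np.cos(r)]
    else: d=np.c_[a,np.ones(len(a))]
    d=d@R
    return o+d*((z-o[2])/d[:,2:])
def blobs(p,lo,hi,amin=5):
    m=cv2.inRange(cv2.cvtColor(p,cv2.COLOR_BGR2HSV),lo,hi)
    n,l,s,c=cv2.connectedComponentsWithStats(m)
    return [(s[i],c[i],np.argwhere(l==i)[:,::-1]) for i in range(1,n) if s[i][4]>=amin]
E
sed -i 's/a=a\*np.sinc(r\/np.pi)\/np.maximum(r,1e-9)\*0+a\//a=a\//' h.py
python3 - <<'E'
from h import *
p=cv2.imread("pics/top0.png");c=imaging.camera_params("top")
roi=p.copy();roi[:200]=0;roi[285:]=0;roi[:,:275]=0;roi[:,395:]=0
for n,lo,hi,z in(("green",(45,100,50),(75,255,255),.029),("red",(0,150,60),(6,255,255),.052),("brass",(12,110,90),(28,255,255),.074)):
    for s,ce,px in blobs(roi,lo,hi): print(n,s,ce,cast(c,ce,z)[0].round(4))
# plate corners
g=cv2.cvtColor(roi,cv2.COLOR_BGR2HSV);m=((g[...,1]<40)&(g[...,2]>110)).astype(np.uint8)
n,l,s,ce=cv2.connectedComponentsWithStats(m);i=1+s[1:,4].argmax()
r=cv2.minAreaRect(np.argwhere(l==i)[:,::-1].astype(np.float32));print(r,cast(c,cv2.boxPoints(r),.012).round(4))
v=cv2.resize(p[200:290,270:400],None,fx=6,fy=6,interpolation=2);cv2.imwrite("pics/top_crop.png",v)
E
```

```text
green [316 211   4  10  33] [317.72727273 215.36363636] [0.6316 0.033  0.029 ]
red [333 236   8  30 209] [336.55023923 250.77511962] [ 0.5498 -0.0086  0.052 ]
brass [ 275  200  120   85 3044] [337.95039422 235.50262812] [ 0.5808 -0.0107  0.074 ]
brass [275 243   8  18  54] [277.75925926 252.83333333] [0.5425 0.1177 0.074 ]
brass [358 245  15  13 171] [364.67836257 250.62573099] [ 0.5486 -0.068   0.074 ]
brass [374 245   9  13 104] [377.55769231 251.09615385] [ 0.5478 -0.0957  0.074 ]
((334.5176696777344, 244.95220947265625), (101.94696044921875, 63.70879364013672), 1.847610354423523) [[ 0.4976  0.111   0.012 ]
 [ 0.6427  0.1087  0.012 ]
 [ 0.6373 -0.1246  0.012 ]
 [ 0.4917 -0.1186  0.012 ]]
```

View pics/top_crop.png

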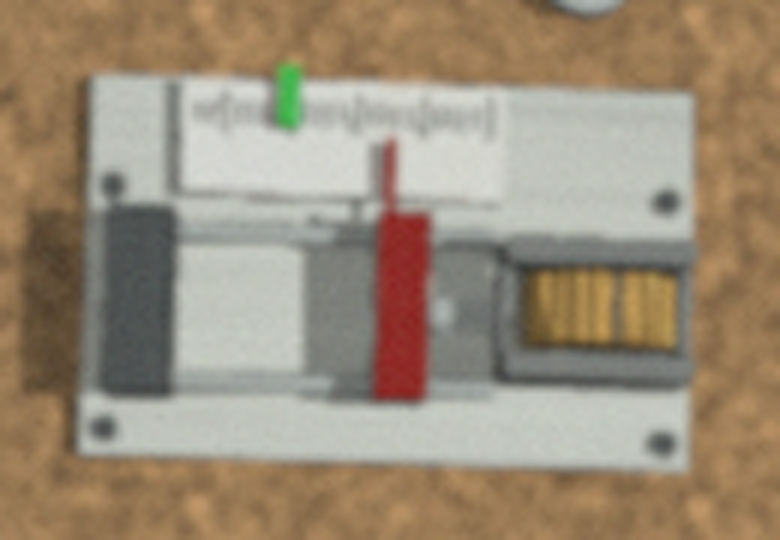

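The crop shows the jig aligned within about 1.5°. The wheel's middle is at crop (603,308), the pointer at (391,165) and the mark at (288,95), so the gap is about 37 mm. I'll move above the wheel with the jaws shut and along the jig's y axis, then take a close look.

Call:
{"op": "arm_command", "data": {
  "rows": "33.7 -55.0 0 0 0 22.4 -1;33.7 -55.0 0 0 0 22.4 -1;33.7 -55.0 0 0 0 22.4 -1;33.7 -55.0 0 0 0 22.4 -1;33.7 -55.0 0 0 0 22.4 -1;33.7 -55.0 0 0 0 22.4 -1;33.7 -55.0 0 0 0 22.4 -1;33.7 -55.0 0 0 0 22.4 -1;33.7 -55.0 0 0 0 22.4 -1;33.7 -55.0 0 0 0 22.4 -1;33.7 -55.0 0 0 0 22.4 -1;33.7 -55.0 0 0 0 22.4 -1;33.7 -55.0 0 0 0 22.4 -1;33.7 -55.0 0 0 0 22.4 -1;33.7 -55.0 0 0 0 22.4 -1;33.7 -55.0 0 0 0 22.4 -1",
  "squeeze": 10
}}

```text
clock: 2.1
eef_pos: [0.5485, -0.0689, 0.227]
eef_rot: [[0.0, 0.023, 1.0], [0.0, 1.0, -0.023], [-1.0, 0.0, 0.0]]
contact_force: [-0.1, -0.6, -0.4]
finger_gap: 0.0008
```

Run:
```python
from h import *
s=bot.get_state();print(s["clock"],s["eef_pos"],s["eef_rot"],s["finger_gap"])
c=imaging.camera_params("wrist");p,d=imaging.read_camera("wrist");print(c)
cv2.imwrite("pics/w1.png",p);np.save("pics/w1.npy",c)
```

```text
2.1 [ 0.54847323 -0.06894408  0.22697598] [[ 3.40603476e-04  2.29772910e-02  9.99735929e-01]
 [ 3.89229225e-06  9.99735987e-01 -2.29772937e-02]
 [-9.99999942e-01  1.17174105e-05  3.40424118e-04]] 0.0008251809484401402
{'mtx': array([[371.64829954,   0.        , 323.28316296],
       [  0.        , 371.64829954, 244.74998885],
       [  0.        ,   0.        ,   1.        ]]), 'rvec': array([-2.08089603, -2.03608241, -0.31014821]), 'tvec': array([ 0.05786046, -0.56255638,  0.22953084])}
```

View pics/w1.png

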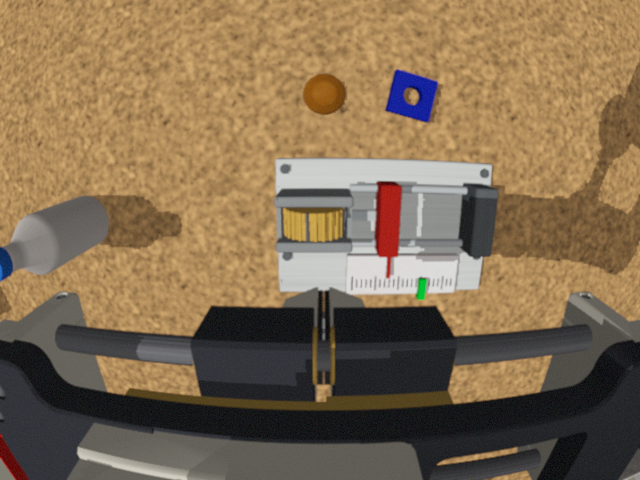

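The wrist view shows the wheel at (314,223), the pointer end near (389,275), the mark at (422,289) and the finger tips at (323,297), with everything clear of the hand.

```bash
cat >> h.py <<'E'
YJ=np.array([.0236,.9997]);XJ=np.array([.9997,-.0236])
def gap(p,c,verbose=1):
    """pointer and gauge positions along jig y (mm) from a wrist view"""
    out=[]
    for n,lo,hi,z in(("g",(45,100,40),(75,255,255),.029),("r",(0,130,40),(6,255,255),.030)):
        b=[x for x in blobs(p,lo,hi,15) if 340<x[1][0]<500 and 140<x[1][1]<300]
        s,ce,px=max(b,key=lambda x:x[0][4])
        P=cast(c,px,z,True)[:,:2]; X=P@XJ; Y=P@YJ
        if n=="r": k=(X>np.median(X)+.045);k=(X>X.max()-.014)&(X<X.max()-.002)
        else: k=(X<X.min()+.012)
        y=[(Y[k&(abs(X-x)<.0007)].max()+Y[k&(abs(X-x)<.0007)].min())/2 for x in X[k][::3]]
        out.append(np.median(y)*1e3)
        if verbose: print(n,s,ce.round(1),"x",X[k].min().round(4),X[k].max().round(4),"w",(np.ptp(Y[k])*1e3).round(1),"y",out[-1].round(2))
    print("gap mm",round(out[0]-out[1],2)); return out
E
python3 - <<'E'
from h import *
p=cv2.imread("pics/w1.png");c=np.load("pics/w1.npy",allow_pickle=True).item()
gap(p,c)
for x in blobs(p[190:260,270:360],(12,110,60),(32,255,255),30):print(x[0],cast(c,x[1]+[270,190],.07,True)[0].round(4))
q=np.array([[276,160],[493,163],[480,290],[280,290]]);print("plate",cast(c,q,.012,True).round(4))
v=np.hstack([cv2.resize(p[250:310,350:450],None,fx=4,fy=4,interpolation=2),cv2.resize(p[270:330,273:373],None,fx=4,fy=4,interpolation=2)]);cv2.imwrite("pics/w1c.png",v)
E
```

```text
g [416 278  11  22 173] [421.3 288.9] x 0.6169 0.6287 w 8.8 y 48.95
r [ 375  182   27   95 1713] [387.9 220. ] x 0.6005 0.6116 w 2.7 y 10.51
gap mm 38.44
[  0   0   7  70 386] [ 0.5485 -0.1148  0.07  ]
[  13   18   60   34 1850] [ 0.5463 -0.0788  0.07  ]
plate [[ 0.4937 -0.1161  0.012 ]
 [ 0.496   0.1138  0.012 ]
 [ 0.6436  0.1124  0.012 ]
 [ 0.6352 -0.1195  0.012 ]]
```

View pics/w1c.png

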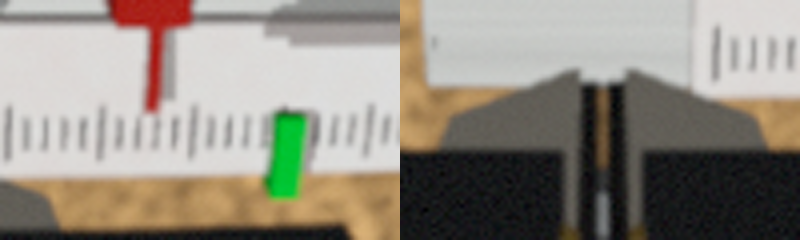

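The crop shows the fingers tapering to a tip of about 8 mm, so each stroke should follow the wheel's arc. The gap is 38.4 mm, which needs about 138 mm of rim. I'll do the first stroke to the wheel's top and read the force there.

Call:
{"op": "arm_command", "data": {
  "rows": "0 -2.4 -5 0 0 0 -1;0 -2.4 -10 0 0 0 -1;0 -2.4 -14 0 0 0 -1;0 -2.4 -14 0 0 0 -1;0 -2.31 -15.82 0 0 0 -1;0 -2.31 -15.82 0 0 0 -1;0 -1.94 -15.68 0 0 0 -1;0 -1.49 -15.58 0 0 0 -1;0 -1.09 -15.55 0 0 0 -1;0 -1.09 -15.55 0 0 0 -1",
  "squeeze": 30
}}

```text
clock: 3.4
eef_pos: [0.5491, -0.0801, 0.0719]
eef_rot: [[0.002, 0.023, 1.0], [-0.0, 1.0, -0.023], [-1.0, -0.0, 0.002]]
contact_force: [0.6, -0.8, 3.2]
finger_gap: 0.0003
```

Contact is gentle at 3.2 N. I'll finish the stroke, lift, and look.

Call:
{"op": "arm_command", "data": {
  "rows": "0 .4 -.03 0 0 0 -1;0 .85 -.13 0 0 0 -1;0 1.22 -.27 0 0 0 -1;0 1.22 -.27 0 0 0 -1;0 1.3 1.5 0 0 0 -1;0 0 5 0 0 0 -1;0 0 10 0 0 0 -1;0 0 15.5 0 0 0 -1;0 0 15.5 0 0 0 -1;0 0 15.5 0 0 0 -1"
}}

```text
clock: 4.65
eef_pos: [0.5477, -0.0799, 0.2251]
eef_rot: [[-0.002, 0.024, 1.0], [0.001, 1.0, -0.024], [-1.0, 0.001, -0.002]]
contact_force: [0.0, 1.5, 0.0]
finger_gap: -0.0001
```

```bash
cat > look.py <<'E'
from h import *
import sys
s=bot.get_state();c=imaging.camera_params("wrist");p,d=imaging.read_camera("wrist")
print(s["clock"],s["eef_pos"].round(4));cv2.imwrite(f"pics/{sys.argv[1]}.png",p);gap(p,c)
E
python3 look.py w2
```

```text
4.65 [ 0.5477 -0.0799  0.2251]
g [426 279  10  23 168] [431.  290.2] x 0.6165 0.6283 w 8.8 y 48.6
r [ 391  184   28   95 1757] [404.6 221.6] x 0.6011 0.6122 w 2.9 y 16.46
gap mm 32.13
```

6.3 mm per stroke. Four more strokes should leave about 7 mm.

Call:
{"op": "arm_command", "data": {
  "rows": "0 -1.3 -5 0 0 0 -1;0 -1.3 -10 0 0 0 -1;0 -1.3 -14 0 0 0 -1;0 -1.22 -15.77 0 0 0 -1;0 -1.22 -15.77 0 0 0 -1;0 -.85 -15.63 0 0 0 -1;0 -.4 -15.53 0 0 0 -1;0 .4 -15.53 0 0 0 -1;0 .85 -15.63 0 0 0 -1;0 1.22 -15.77 0 0 0 -1;0 1.3 -14 0 0 0 -1;0 -1.3 -14 0 0 0 -1;0 -1.22 -15.77 0 0 0 -1;0 -1.22 -15.77 0 0 0 -1;0 -.85 -15.63 0 0 0 -1;0 -.4 -15.53 0 0 0 -1;0 .4 -15.53 0 0 0 -1;0 .85 -15.63 0 0 0 -1;0 1.22 -15.77 0 0 0 -1;0 1.3 -14 0 0 0 -1"
}}

```text
clock: 7.2
eef_pos: [0.5466, -0.0664, 0.0841]
eef_rot: [[-0.006, 0.024, 1.0], [0.002, 1.0, -0.024], [-1.0, 0.002, -0.006]]
contact_force: [-0.4, 0.3, 0.3]
finger_gap: 0.0004
```

Call:
{"op": "arm_command", "data": {
  "rows": "0 -2.6 0 0 0 0 -1;0 -2.52 -1.77 0 0 0 -1;0 -2.52 -1.77 0 0 0 -1;0 -2.15 -1.63 0 0 0 -1;0 -1.7 -1.53 0 0 0 -1;0 -.9 -1.53 0 0 0 -1;0 -.45 -1.63 0 0 0 -1;0 -.08 -1.77 0 0 0 -1;0 0 0 0 0 0 -1;0 -1.3 5 0 0 0 -1;0 -1.3 10 0 0 0 -1;0 -1.3 14 0 0 0 -1;0 -1.3 14 0 0 0 -1;0 -1.3 14 0 0 0 -1"
}}

```text
clock: 8.95
eef_pos: [0.5478, -0.0794, 0.2249]
eef_rot: [[-0.002, 0.023, 1.0], [0.001, 1.0, -0.023], [-1.0, 0.001, -0.002]]
contact_force: [0.1, -1.4, -0.8]
finger_gap: 0.0007
```

```bash
python3 look.py w3
```

```text
8.95 [ 0.5478 -0.0794  0.2249]
g [425 280  11  22 169] [430.6 290.2] x 0.6176 0.6294 w 8.7 y 48.78
r [ 412  184   29   95 1700] [425.8 221.7] x 0.6012 0.6125 w 3.3 y 38.05
gap mm 10.73
```

Call:
{"op": "arm_command", "data": {
  "rows": "0 -1.3 -5 0 0 0 -1;0 -1.3 -10 0 0 0 -1;0 -1.3 -14 0 0 0 -1;0 -1.22 -15.77 0 0 0 -1;0 -1.22 -15.77 0 0 0 -1;0 -.85 -15.63 0 0 0 -1;0 -.4 -15.53 0 0 0 -1;0 .4 -15.53 0 0 0 -1;0 .85 -15.63 0 0 0 -1;0 1.22 -15.77 0 0 0 -1;0 1.3 -14 0 0 0 -1;0 0 -10 0 0 0 -1;0 0 -5 0 0 0 -1;0 0 0 0 0 0 -1;0 0 0 0 0 0 -1;0 0 0 0 0 0 -1"
}}

```text
clock: 11.0
eef_pos: [0.5477, -0.0799, 0.2244]
eef_rot: [[-0.003, 0.024, 1.0], [0.001, 1.0, -0.024], [-1.0, 0.001, -0.003]]
contact_force: [0.2, -1.4, -1.0]
finger_gap: 0.0001
```

```bash
python3 look.py w4; python3 -c "
import cv2;p=cv2.imread('pics/w4.png');cv2.imwrite('pics/w4c.png',cv2.resize(p[250:320,380:480],None,fx=6,fy=6,interpolation=2))"
```

```text
11.0 [ 0.5477 -0.0799  0.2244]
g [426 280  11  22 171] [431.3 290.8] x 0.6172 0.629 w 8.8 y 48.82
r [ 419  184   29   96 1689] [432.9 222.2] x 0.602 0.6133 w 3.1 y 44.81
gap mm 4.01
```

View pics/w4c.png

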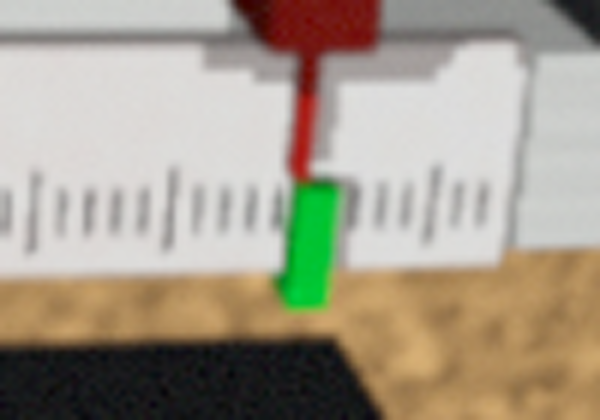

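The pointer is 3.4–4 mm short, judging by crop pointer (298,180) against mark middle (318,180). I'll do a short 14 mm stroke, then look from straight above the mark.

Call:
{"op": "arm_command", "data": {
  "rows": "0 -.6 -5 0 0 0 -1;0 -.6 -10 0 0 0 -1;0 -.6 -14 0 0 0 -1;0 -.6 -14.5 0 0 0 -1;0 -.6 -15.56 0 0 0 -1;0 -.6 -15.56 0 0 0 -1;0 -.3 -15.52 0 0 0 -1;0 0 -15.5 0 0 0 -1;0 .4 -15.53 0 0 0 -1;0 .8 -15.61 0 0 0 -1;0 .8 -15.61 0 0 0 -1;0 .8 -14 0 0 0 -1;0 .8 -10 0 0 0 -1;0 5 -5 0 0 0 -1;0 10 0 0 0 0 -1;0 12.8 0 0 0 0 -1;0 12.8 0 0 0 0 -1;0 12.8 0 0 0 0 -1;0 12.8 0 0 0 0 -1"
}}

```text
clock: 13.42
eef_pos: [0.5482, 0.0467, 0.2257]
eef_rot: [[-0.002, 0.025, 1.0], [0.0, 1.0, -0.025], [-1.0, -0.0, -0.002]]
contact_force: [1.1, 0.2, -0.4]
finger_gap: 0.0004
```

```bash
sed -i 's/340<x\[1\]\[0\]<500/270<x[1][0]<400/' h.py; python3 look.py w5; python3 -c "
import cv2;p=cv2.imread('pics/w5.png');cv2.imwrite('pics/w5c.png',cv2.resize(p[250:320,270:370],None,fx=6,fy=6,interpolation=2))"
```

```text
13.425 [0.5482 0.0467 0.2257]
g [310 283   9   6  44] [313.9 285.3] x 0.6179 0.6236 w 8.4 y 49.11
r [ 297  185   20   97 1502] [306.9 223.6] x 0.6019 0.613 w 1.1 y 48.73
gap mm 0.38
```

View pics/w5c.png

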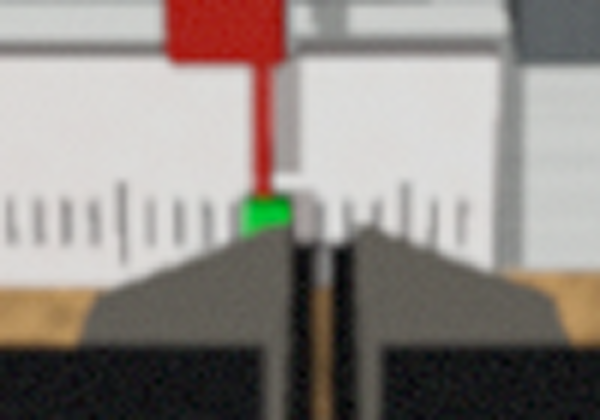

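The pointer's tip is at crop (263,190) and the mark's middle at (268,210), so it is still under 1 mm short. I'll measure this at sub-pixel level.

```bash
cat > sub.py <<'E'
from h import *
import sys
def edges(w,lev=.5):
    w=w/np.sort(w)[-3:].mean();k=np.where(w>lev)[0];a,b=k[0],k[-1]
    return (a-(w[a]-lev)/(w[a]-w[a-1]), b+(w[b]-lev)/(w[b]-w[b+1]))
def run(p,c,u0,u1,rows):
    f=p.astype(float)
    ch={"r":f[...,2]-f[...,1],"g":f[...,1]-f[...,2]};res={}
    for n,z in(("r",.030),("g",.029)):
        y=[]
        for v in rows[n]:
            e=np.array(edges(np.maximum(ch[n][v,u0:u1],0)))+u0
            P=cast(c,np.c_[e,[v,v]],z,True)[:,:2]@YJ*1e3; y.append((P.mean(),np.ptp(P),e.mean()))
        y=np.array(y);print(n,y.round(2).tolist());res[n]=np.median(y[:,0])
    print("gap mm",round(res["g"]-res["r"],2))
E
python3 - <<'E'
from sub import *
c=imaging.camera_params("wrist");p=cv2.imread("pics/w5.png")
run(p,c,295,330,dict(r=range(266,282,2),g=range(284,288)))
E
```

```text
r [[48.62, 3.75, 313.34], [48.63, 3.75, 313.37], [48.6, 3.72, 313.36], [48.58, 3.66, 313.36], [48.54, 3.57, 313.34], [48.51, 3.53, 313.33], [48.42, 3.43, 313.26], [48.33, 3.23, 313.2]]
g [[49.15, 7.51, 314.06], [49.13, 7.69, 314.05], [49.01, 7.61, 313.95], [48.01, 6.43, 312.99]]
gap mm 0.51
```

About 0.5–0.7 mm short. I'll give it a tiny 3.7 mm nudge, since about 1.7 mm is lost to slack.

Call:
{"op": "arm_command", "data": {
  "rows": "0 -13 0 0 0 0 -1;0 -13 0 0 0 0 -1;0 -13 0 0 0 0 -1;0 -13 -5 0 0 0 -1;0 -13 -10 0 0 0 -1;0 -13 -14 0 0 0 -1;0 -13 -14.8 0 0 0 -1;0 -13 -15.5 0 0 0 -1;0 -13 -15.5 0 0 0 -1;0 -12.8 -15.5 0 0 0 -1;0 -12.63 -15.5 0 0 0 -1;0 -12.63 -15.5 0 0 0 -1;0 -12.63 -14 0 0 0 -1;0 -12.63 -10 0 0 0 -1;0 -8 -5 0 0 0 -1;2 -2 0 0 0 0 -1;2 0 0 0 0 0 -1;2 0 0 0 0 0 -1;2 0 0 0 0 0 -1;2 0 0 0 0 0 -1"
}}

```text
clock: 15.98
eef_pos: [0.5681, 0.0465, 0.2255]
eef_rot: [[-0.002, 0.025, 1.0], [-0.0, 1.0, -0.025], [-1.0, -0.0, -0.002]]
contact_force: [-0.4, -0.4, -0.3]
finger_gap: 0.0008
```

Run:
```python
from sub import *
c=imaging.camera_params("wrist");p,_=imaging.read_camera("wrist");cv2.imwrite("pics/w6.png",p)
b=[x for x in blobs(p,(45,100,40),(75,255,255),15)];print([(x[0],x[1].round(1)) for x in b])
s=max(b,key=lambda x:x[0][4])[0];v=s[1];u=s[0]+s[2]//2
run(p,c,u-17,u+18,dict(r=range(v-17,v-2,2),g=range(v+2,v+s[3]-2,2)))
cv2.imwrite('pics/w6c.png',cv2.resize(p[v-35:v+35,u-50:u+50],None,fx=6,fy=6,interpolation=2))
```

```text
[(array([310, 265,   8,  23, 166], dtype=int32), array([313.8, 276.3]))]
r [[49.33, 3.48, 313.54], [49.31, 3.51, 313.53], [49.3, 3.58, 313.54], [49.31, 3.47, 313.56], [49.27, 3.51, 313.54], [49.26, 3.49, 313.55], [49.36, 3.58, 313.67], [49.17, 3.53, 313.5]]
g [[49.44, 7.25, 313.84], [49.46, 7.16, 313.87], [49.54, 7.15, 313.98], [49.48, 6.94, 313.93], [49.39, 6.56, 313.86], [49.36, 6.53, 313.85], [49.3, 6.57, 313.82], [49.21, 6.7, 313.75], [49.25, 7.0, 313.81], [49.15, 7.08, 313.73]]
gap mm 0.07
```

View pics/w6c.png

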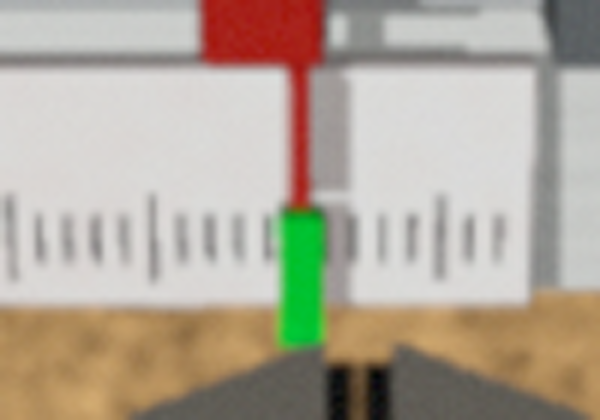

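The pointer (crop 300,200) is centred on the mark (302,215), within about 0.2 mm. The hand is clear, 150 mm above the jig, so I'm handing in.

```bash
python3 -c "
from rig import order,bot
s=bot.get_state();print(s['clock'],s['contact_force']);print(order.job_done())"
```

```text
16.025 [ 0.70853477 -0.50105372 -0.30656373]
the job is handed in; nothing more can be done
None
```

The red pointer now stands opposite the middle of the green mark, and I handed the job in at 16 s. It took five full strokes, one short stroke and one tiny nudge on the wheel's top with the closed fingertips. No roll-back was needed.

- **Fit:** the gap went 38.4, 32.1, 10.7, 4.0, 0.5 and finally about 0.1 mm. The final figure is a sub-pixel reading from the wrist camera nearly square above the mark. Judged only at the mark's inner end it is 0.1–0.25 mm short.
- **Contact:** I read the wheel force mid-stroke only once, at 3.2 N. The hand finished over 150 mm above the jig, touching nothing.
- **Disagreement:** on the 0.5 mm look, the colour-mask reading said 0.38 mm. It was not catching the pointer's full width, so I used the sub-pixel edges instead.
- **Not checked:** I took no last picture of the loose things. The low moves stayed over the wheel, well away from them.

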